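# Put the glue scraper away in its slotted block

### The job

Put the blue-handled glue scraper away. First stand it, blade down, leaning against the board of the small sloped rest and let go of it, so that you can take hold of it another way; then slide its blade straight down into the slot of the wooden block with the blue cheeks until the handle sits fully home on the block, and let go. Do not shift or tip the upturned plate, the tape roll or the glue gun.

Things in the scene. Friction and masses are not known exactly. Their poses are not given: they have to be found in the camera images.
- scraper: Glue scraper, 100 g, flat on the bench at first. Blue block handle: x -13 to 13, y -32 to 32, z 0 to 24 mm. Steel blade: x 13 to 63, y -28 to 28, z 0 to 3 mm (last 4 mm thinned to 1.6), flush with the handle's underside. Origin: centre of the handle's underside (z = 0 face, on the bench at first). x points to the blade's edge, y along the handle, z up from the bench at first.
- scraper_tip (a point): Middle of the blade's working edge: at (63, 0, 1.5) mm in the scraper's frame, same axes.
- rest: Fixed plywood rest, origin on its underside. Base x -60 to 40, y -35 to 35, 22 mm high. A board 50 mm wide (y), 8 thick, rises from it: its front face starts at x 0, z 22, leans back 30 degrees from vertical towards -x and ends 46 mm up the slope; it faces +x. A lip 9 mm high spans x 10 to 20 on the base; the blade's edge drops between board and lip.
- rest_seat (a point): Where the scraper's origin lies when it leans properly in the rest: (-31.5, 0, 76.6) mm in the rest's frame, same axes. The scraper's x then points down the slope, its y lies along the rest's y, its z = 0 face (handle underside and blade) lies in the board's plane, the handle wholly above the board's top.
- holder: Fixed wooden block 85 (x) x 112 (y) x 65 (z) mm, origin at its underside's centre. Vertical slot in the top, centred, 5.5 (x) x 58.5 (y), 56 deep. Blue cheeks 20 mm high, 50 (x) x 12 (y), stand on the top at the slot's ends, inner faces at y +-39 (no room for fingers at the handle's ends). Home: handle's shoulder on the block's top, blade 50 mm in, either face to +x.
- slot_mouth (a point): Centre of the slot's mouth, at the block's top, 65 mm above the bench; axes of the block.
- plate: Bystander: white upturned plate, 200 mm across, with a round wooden disc glued on it, 26 mm high; origin at the underside's centre.
- tape: Bystander: roll of tan tape lying flat, 96 mm outside, 76 mm inside, 24 mm high; origin at the underside's centre.
- glue_gun: Bystander: orange glue gun with a white and red cartridge, lying along its x, about 380 mm long (x -210 to +170), 50 mm wide with a black trigger handle out to y = -90, 56 mm high; origin at the underside, middle of the orange cradle.
There are look-alikes about, which are no part of the job. Of the things like the scraper, leave any that is purple or yellow; of the rest the smaller one is meant.

How it is judged (in metres and radians):
On the way:
1. the scraper stands blade down in the sloped rest, let go (distance between scraper and rest_seat below 0.022 m and angle between the x axis of scraper and the z axis of rest, either way round below 0.8 rad and z of scraper_tip in the frame of rest_seat below -0.04 m and contact force between the fingers and scraper below 0.05 N and linear speed of scraper below 0.02 m/s), for 0.2 s.
At the end, for the whole second after the job is handed in: The scraper is let go and still, upright (within 4 degrees) in the slot of the block, its blade's edge at least 47.5 mm below the mouth (fully home is 50) and within 5 mm of the slot's centre (horizontal distance between scraper_tip and slot_mouth below 0.005 m and z of scraper_tip in the frame of slot_mouth below -0.0475 m and angle between the x axis of scraper and the z axis of holder, either way round below 0.07 rad and contact force between the fingers and scraper below 0.05 N and linear speed of scraper below 0.02 m/s); the robot touches nothing.
It fails at once if the plate is shifted more than 15 mm or tipped (distance of plate from where it was at the start of the episode above 0.015 m or angle between plate's own z axis and vertical above 0.2 rad).
It fails at once if the tape roll is shifted more than 15 mm or tipped (distance of tape from where it was at the start of the episode above 0.015 m or angle between tape's own z axis and vertical above 0.2 rad).
It fails at once if the glue gun is shifted more than 15 mm or tipped (distance of glue_gun from where it was at the start of the episode above 0.015 m or angle between glue_gun's own z axis and vertical above 0.2 rad).
It also fails if it takes over 62 s, if anything falls off the work surface, if the arm or the gripper's body presses on something with over 40 N, if the wrist force passes 120 N, or if a joint passes its speed limit or range.

### The arm

A 6-joint arm with a two-finger parallel gripper is mounted at the origin on the work surface. World frame = base frame: x ahead of the robot, y to its left, z up, the work surface at z = 0. Lengths are in m, angles in degrees, forces in N, time in s.
With the tool pointing down it reaches from about 0.375 to 0.75 m from the base axis. Payload 9 kg.
Tool frame: the origin (TCP) lies where the fingers leave the gripper's body, on its centre line; the fingertips stand 73 mm ahead of it and the grasp point (between the pads) lies 54 mm ahead of it (robot.tip_reach is the distance from the TCP to the fingertips, in m); z points along the fingers, y is the line along which they close (so a half turn about z gives the same grasp; the last joint's range is limited). The gripper opens to 85 mm and grips with 20 to 120 N. Pads are 22 mm wide; open, the fingers measure 114 mm over their backs; the gripper's body (76 mm by 85 mm) begins 54 mm behind the grasp point. The pads swing forward as they close: fully open they stand 13 mm farther back than shut.
Start: joints at [-12.473, 5.964, 5.575, 89.605, 0, 77.527], TCP at [0.6, 0, 0.304] pointing down, gripper open.
Joint ranges: [-171.21, 171.21], [-48.23, 106.86], [-62.78, 66.21], [-105.2, 120.99], [-86.42, 89.51], [-180, 180]. Speed limits (degrees/s): [127.2, 127.2, 147.25, 180, 180, 180].

### API

Orientations are given as [roll, pitch, yaw] about the fixed x, y, z axes, in that order (R = Rz(yaw) Ry(pitch) Rx(roll)).
In Python, from plant import robot gives the robot as it stands. Calls block until the motion is done:
- robot.move_pose(position, orientation): joint-space move of the TCP to a pose.
- robot.line_to(position, vel=0.15, rotation=None, guard=None): straight line of the TCP; rotation=None keeps the orientation; vel is the mean speed in m/s. With guard (N) it stops when the force on the tool has changed by that much, and returns True; else False.
- robot.goto_joints(angles): joint-space move.
- robot.set_gripper(opening): finger opening in m; the grip force is fixed at half the most; returns when the fingers have stopped.
- robot.pause(seconds).
- robot.ik(position, orientation): joint angles nearest the present ones, or None.
- robot.observe(): the state.
- robot.grab_frame(name): name is "scene" or "side" or "wrist"; returns the picture (384x512x3 uint8, blue, green, red); there is no depth.
- robot.get_calibration(name): a dict with "vertical_fov" (degrees; the focal length in pixels is half the picture's height over the tangent of half this angle, whatever the lens; pixels are square), "cx", "cy" (the principal point, pixels), "k1" (the pictures are not rectified: a ray, as slopes to the right and down, at radius r is drawn at 1 + k1 r^2 times it, then the intrinsics apply), "rvec" (rotation vector, rad) and "tvec" (3), from world to camera coordinates, as OpenCV has them. Camera axes: x right, y down, z forward; pixel columns grow to the right and rows downward; lengths in m; the calibration is good to about 2 mm. A picture is of the moment at which its call begins: read the wrist's pose just before it. get_calibration takes no time and is no camera call; for the wrist camera it gives the pose at the moment of the call.
A pose or a line that the arm cannot do raises robot.IKError and nothing moves.
- robot.job_done(): hands the job in; it is judged then, once.
The state is a dict: "time": time; "q": joint angles; "qvel": joint speeds; "joint_torque": joint torques, N m; "tool_pos": TCP position; "tcp_rot": TCP orientation; "ft_force": force on the tool from outside, world axes, zero at the start; "torque": the same for the moment, N m; "gripper_width": finger opening in m; "gripper_force": force on a finger pad.
Only numpy, scipy, OpenCV 4.12 (cv2) and the standard library are available. Lean on these libraries where they do the work, as an engineer would, in place of code of your own. Each camera call takes 0.05 s, during which the arm holds its last target. There are 200 camera calls.

## Working session

There is one attempt and no reset: what is moved stays moved. The work goes in short steps, each a Python script; the robot and the scene stay as the last script left them, time stands still between calls to the robot, and variables do not carry over. Pictures are saved under pics/ and viewed, at most 10 in all, crops included, and the job is handed in when it is done.

```bash
mkdir -p pics; ls
python3 - <<'E'
from plant import robot
import cv2
for n in ("scene","side","wrist"):
    c=robot.get_calibration(n); print(n,c)
    cv2.imwrite(f"pics/{n}0.png",robot.grab_frame(n))
a=cv2.imread("pics/scene0.png");cv2.imwrite("pics/scene0b.png",cv2.resize(a,(800,600),interpolation=cv2.INTER_CUBIC))
a=cv2.imread("pics/side0.png");cv2.imwrite("pics/side0b.png",cv2.resize(a,(800,600),interpolation=cv2.INTER_CUBIC))
E
```

```text
pics
scene {'vertical_fov': 56.928894026924574, 'cx': 254.78679054064625, 'cy': 192.47350295628087, 'k1': -0.08670903473469851, 'rvec': array([ 1.99809337,  1.0088732 , -0.4971163 ]), 'tvec': array([-0.27012318, -0.23739687,  1.61778012])}
side {'vertical_fov': 52.92746304333718, 'cx': 257.95954311175035, 'cy': 192.2325783560605, 'k1': -0.12131529062983434, 'rvec': array([ 0.22039189, -2.90070408,  1.09013661]), 'tvec': array([0.57794972, 0.17463708, 1.11916343])}
wrist {'vertical_fov': 64.15948638116289, 'cx': 255.61866494038026, 'cy': 191.78647725540173, 'k1': -0.05846859950687833, 'rvec': array([-2.82487260e+00, -6.62535771e-04, -7.13043283e-04]), 'tvec': array([-0.60055506, -0.04009363,  0.37939372])}
```

View pics/scene0b.png

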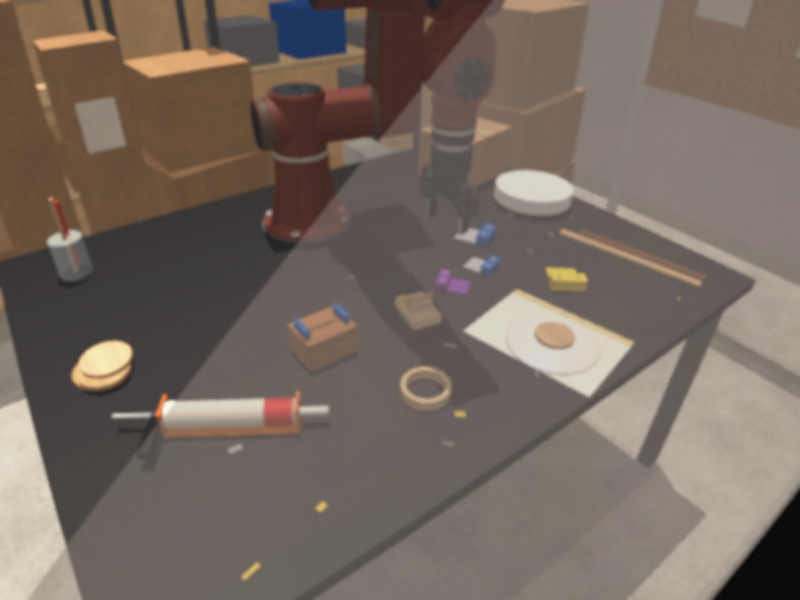

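View pics/side0b.png

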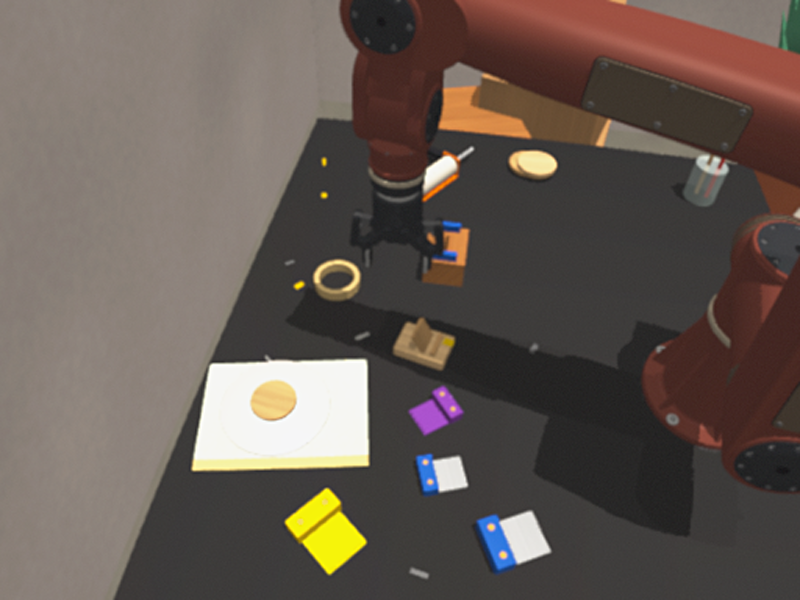

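The side view shows the scraper look-alikes: purple (435,410), yellow (327,530), blue A (440,473) and blue B (513,540). In the scene view the blues are at (483,265) and (477,235). The rest is at side (425,345) and the holder at (447,255). Next I measure the two blue ones.

```bash
cat > h.py <<'E'
import numpy as np, cv2
from plant import robot
from scipy.spatial.transform import Rotation as Ro
def cam(n):
    c=dict(robot.get_calibration(n)); c['f']=192/np.tan(np.radians(c['vertical_fov'])/2)
    c['R']=cv2.Rodrigues(np.array(c['rvec'],float))[0]; c['t']=np.array(c['tvec'],float); return c
def ray(c,uv):
    d=(np.array(uv,float)-[c['cx'],c['cy']])/c['f']; s=d.copy()
    for _ in range(30): s=d/(1+c['k1']*(s@s))
    return -c['R'].T@c['t'], c['R'].T@np.array([s[0],s[1],1])
def onz(c,uv,z=0.):
    o,d=ray(c,uv); return o+d*(z-o[2])/d[2]
def proj(c,P):
    p=np.atleast_2d(P)@c['R'].T+c['t']; s=p[:,:2]/p[:,2:]
    return s*(1+c['k1']*(s**2).sum(1,keepdims=True))*c['f']+[c['cx'],c['cy']]
E
python3 - <<'E'
from h import *
c=cam("side"); np.set_printoptions(precision=3,suppress=True)
k=1.5625
P={'A':[(437,492),(468,487),(460,457),(417,456),(433,454)],'B':[(516,568),(550,552),(533,511),(478,518),(496,515)],'rest':[(395,355),(444,369),(455,340)],'holder':[(463,284),(424,280)],'purple':[(435,410)],'tape':[(337,285)],'plate':[(275,410)]}
for n,l in P.items():
    for p in l: print(n,p,onz(c,np.array(p)/k)[:2], onz(c,np.array(p)/k,0.024)[:2])
c=cam("wrist"); print(-c['R'].T@c['t'], c['R'][2])
s=cam("scene")
for p in [(278,400),(300,400),(328,410),(113,416),(230,432)]: print(onz(s,np.array(p)/k,0.02)[:2])
E
```

```text
A (437, 492) [0.488 0.27 ] [0.488 0.28 ]
A (468, 487) [0.438 0.254] [0.439 0.265]
A (460, 457) [0.456 0.201] [0.457 0.213]
A (417, 456) [0.529 0.21 ] [0.529 0.222]
A (433, 454) [0.503 0.202] [0.502 0.214]
B (516, 568) [0.353 0.377] [0.357 0.385]
B (550, 552) [0.3   0.345] [0.305 0.354]
B (533, 511) [0.329 0.281] [0.333 0.291]
B (478, 518) [0.417 0.305] [0.419 0.314]
B (496, 515) [0.389 0.296] [0.392 0.306]
rest (395, 355) [0.599 0.004] [0.597 0.021]
rest (444, 369) [0.502 0.022] [0.502 0.039]
rest (455, 340) [ 0.488 -0.05 ] [ 0.488 -0.032]
holder (463, 284) [ 0.484 -0.204] [ 0.484 -0.181]
holder (424, 280) [ 0.568 -0.202] [ 0.566 -0.18 ]
purple (435, 410) [0.509 0.114] [0.509 0.129]
tape (337, 285) [ 0.75  -0.158] [ 0.743 -0.136]
plate (275, 410) [0.795 0.16 ] [0.788 0.174]
[0.6   0.08  0.373] [ 0.001 -0.311 -0.95 ]
[ 0.626 -0.406]
[ 0.649 -0.374]
[ 0.7   -0.345]
[ 0.491 -0.667]
[ 0.646 -0.509]
```

Blue A's blade edge measures 56 mm, against about 70 mm for B. So A (side 440,473) is the scraper. Next, close wrist views of it, the rest and the holder.

Run:
```python
from h import *
import pickle
o=robot.observe(); print(o['tcp_rot'],o['time']); rot=o['tcp_rot']
C={}
for n,p in {'A':(.485,.25,.22),'rest':(.545,.02,.25),'holder':(.53,-.13,.30)}.items():
    robot.move_pose(p,rot); robot.pause(.2); C[n]=cam("wrist"); im=robot.grab_frame("wrist")
    cv2.imwrite(f"pics/w_{n}.png",im); cv2.imwrite(f"pics/w_{n}b.png",cv2.resize(im,(800,600),interpolation=cv2.INTER_CUBIC))
pickle.dump(C,open('C.pkl','wb')); print(robot.observe()['time'])
```

```text
[-1.79943777e+02 -1.20032550e-02  8.99981173e+01] 0.15
3.6417
```

View pics/w_Ab.png

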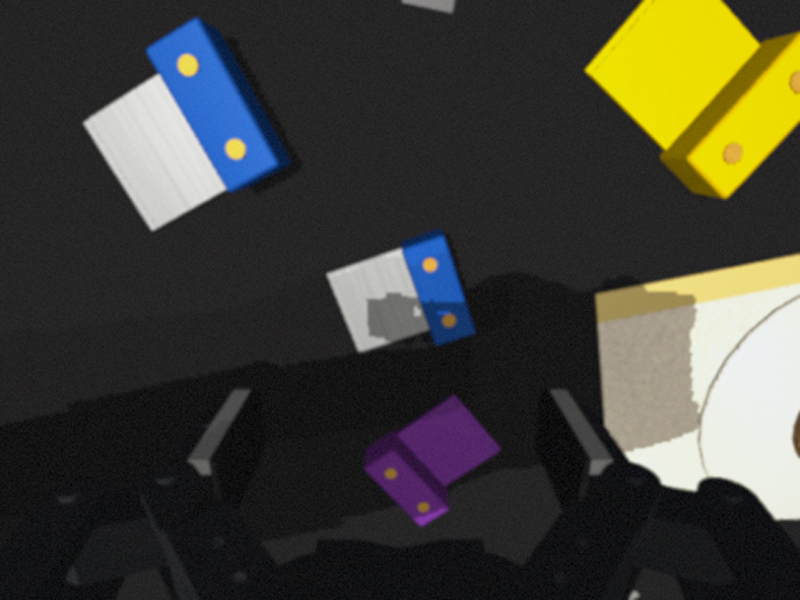

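View pics/w_restb.png

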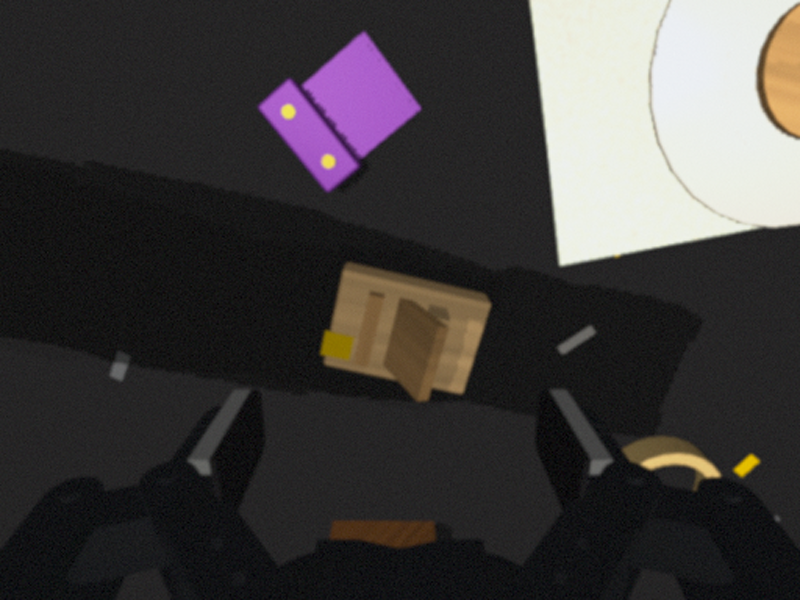

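View pics/w_holderb.png

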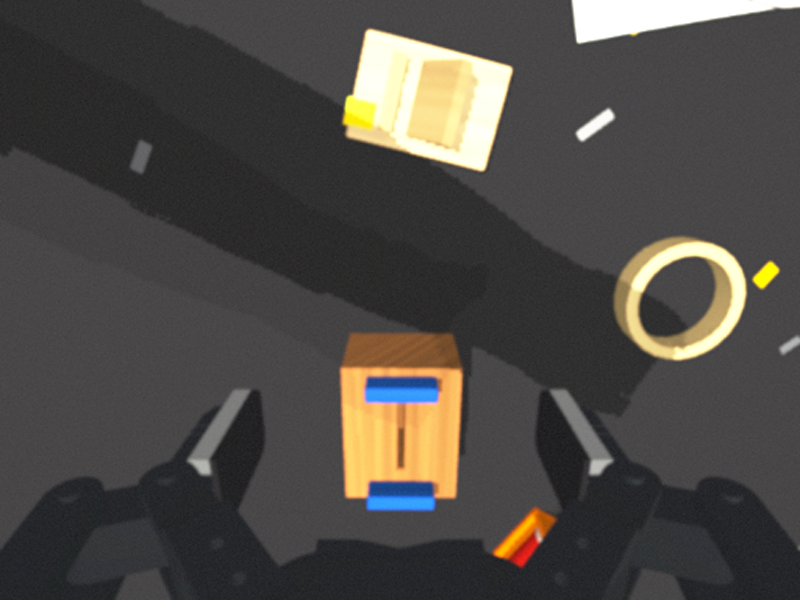

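Wrist view A: the scraper's blade edge is at (327,273)-(359,352) and the handle's far corner at (475,333). Rest view: base top corners are (345,271), (489,305), (464,394) and (325,364), and the lip is to the left, so rest +x is about world -X. Holder view: block top corners are (341,367), (462,367), (458,498) and (346,498), with the slot along u≈402. I fit poses to these points.

```bash
cat > fit.py <<'E'
from h import *
import pickle
from scipy.optimize import least_squares
def fit(obs,z0,x0):  # obs: list of (cam, [(U,V in 800x600)], [pts mm])
    def T(p): return lambda X: np.array(X)/1e3@Ro.from_euler('z',p[2]).as_matrix().T+[p[0],p[1],z0]
    def r(p): return np.concatenate([(proj(c,T(p)(X))-((np.array(u)+.5)/1.5625-.5)).ravel() for c,u,X in obs])
    s=least_squares(r,x0,x_scale=[.1,.1,1]); return s.x,s.fun.reshape(-1,2)
E
python3 - <<'E'
from fit import *
np.set_printoptions(precision=4,suppress=True)
C=pickle.load(open('C.pkl','rb'))
S=fit([(C['A'],[(327,273),(359,352),(475,333),(437,346),(444,238),(404,250)],[(63,-28,1.5),(63,28,1.5),(-13,32,24),(13,32,24),(-13,-32,24),(13,-32,24)])],0,[.5,.24,3.3])
R=fit([(C['rest'],[(345,271),(489,305),(464,394)],[(40,-35,22),(-60,-35,22),(-60,35,22)]),
 (C['holder'],[(369,29),(512,66),(485,162)],[(40,-35,22),(-60,-35,22),(-60,35,22)])],0,[.55,0,3])
H=fit([(C['holder'],[(341,367),(462,367),(458,498),(346,498)],[(-42.5,56,65),(42.5,56,65),(42.5,-56,65),(-42.5,-56,65)])],0,[.53,-.15,0])
for n,f in zip("SRH",(S,R,H)): print(n,f[0],np.degrees(f[0][2]),'\n',f[1])
pickle.dump(dict(S=S[0],R=R[0],H=H[0]),open('P.pkl','wb'))
E
```

```text
S [0.5105 0.246  3.4709] 198.87076267378743 
 [[ 0.4507  0.4111]
 [ 0.0135 -0.4068]
 [ 1.1828  1.2228]
 [-0.8535  1.196 ]
 [ 0.8468 -1.9216]
 [-1.5794 -0.1769]]
R [ 0.5401 -0.018   2.9216] 167.3958301191569 
 [[-1.6611 -1.2998]
 [ 2.0118 -2.1971]
 [ 0.128  -0.1102]
 [-1.4533 -0.2942]
 [ 0.7726 -0.4737]
 [ 0.2754  4.7669]]
H [ 0.5325 -0.2545  0.0055] 0.31360249539757873 
 [[ 0.1472  0.6863]
 [-0.0091  0.4542]
 [-1.2116 -0.8728]
 [ 1.0559 -0.6764]]
```

Run:
```python
from fit import *
np.set_printoptions(precision=4,suppress=True)
C=pickle.load(open('C.pkl','rb')); P=pickle.load(open('P.pkl','rb'))
R=fit([(C['rest'],[(345,271),(489,305),(464,394),(325,364)],[(40,-35,22),(-60,-35,22),(-60,35,22),(40,35,22)]),
 (C['holder'],[(369,29),(512,66),(485,170)],[(40,-35,22),(-60,-35,22),(-60,35,22)])],0,[.55,0,3])
print(R); P['R']=R[0]; pickle.dump(P,open('P.pkl','wb'))
def box(x0,x1,y0,y1,z0,z1):
    V=np.array([(x,y,z) for x in(x0,x1) for y in(y0,y1) for z in(z0,z1)],float)
    return V,[(a,b) for a in range(8) for b in range(a+1,8) if bin(a^b).count('1')==1]
b=box(0,46,-25,25,-8,0); a=np.radians(30)
bV=b[0]@np.array([[-np.sin(a),0,np.cos(a)],[0,1,0],[np.cos(a),0,np.sin(a)]])+[0,0,22]
M={'S':[box(-13,13,-32,32,0,24),box(13,63,-28,28,0,3)],'R':[box(-60,40,-35,35,0,22),(bV,b[1]),box(10,20,-35,35,22,31)],
 'H':[box(-42.5,42.5,-56,56,0,65),box(-2.75,2.75,-29.25,29.25,65,65),box(-25,25,39,51,65,85),box(-25,25,-51,-39,65,85)]}
def tile(v,o,w=100,h=75,k=4):
    p=P[o]; im=cv2.imread(f'pics/w_{v}.png'); W=Ro.from_euler('z',p[2]).as_matrix()
    c=proj(C[v],[[p[0],p[1],.03]])[0]; x,y=int(c[0]-w/2),int(c[1]-h/2); x=max(x,0);y=max(y,0);y=min(y,384-h)
    t=cv2.resize(im[y:y+h,x:x+w],None,fx=k,fy=k,interpolation=cv2.INTER_CUBIC)
    for V,E in M[o]:
        q=proj(C[v],V/1e3@W.T+[p[0],p[1],0]); q=((q-[x,y]+.5)*k-.5)
        for i,j in E: cv2.line(t,tuple(int(n) for n in q[i].round()),tuple(int(n) for n in q[j].round()),(0,255,0),1)
    return t
T=[tile('A','S'),tile('rest','R',110,82),tile('holder','R',110,82),tile('holder','H',110,110,k=3)]
T=[cv2.resize(t,(400,300)) if i<3 else cv2.copyMakeBorder(cv2.resize(t,(300,300)),0,0,0,100,0) for i,t in enumerate(T)]
cv2.imwrite('pics/ov.png',np.vstack([np.hstack(T[:2]),np.hstack(T[2:])]))
```

```text
(array([ 0.5403, -0.0185,  2.9134]), array([[-1.1796, -1.0546],
       [ 2.2305, -1.2212],
       [-0.1571,  0.6377],
       [-0.8854,  0.998 ],
       [-0.9861, -0.0273],
       [ 0.9884,  0.6133],
       [-0.0122,  0.5081]]))
```

View pics/ov.png

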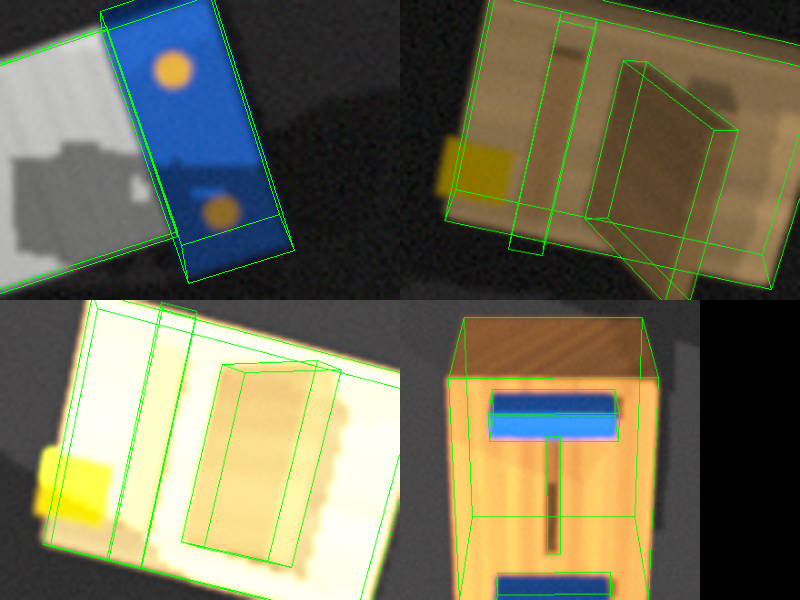

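The overlay matches all three objects, with the scraper, rest and holder edges within about 1 px. Next I plan the grasp and check IK along the whole chain.

```bash
cat > plan.py <<'E'
from fit import *
P=pickle.load(open('P.pkl','rb'))
def frame(p): 
    T=np.eye(4); T[:3,:3]=Ro.from_euler('z',p[2]).as_matrix(); T[:3,3]=[p[0],p[1],0]; return T
def tf(R,t): T=np.eye(4);T[:3,:3]=R;T[:3,3]=np.array(t)/1e3;return T
def tool(z,y,g):  # TCP pose in scraper frame from tool z, closing y, grasp point (mm)
    z=np.array(z,float);y=np.array(y,float);R=np.column_stack([np.cross(y,z),y,z]); return tf(R,np.array(g)-54*z)
S=frame(P['S']); Rt=frame(P['R']); Hd=frame(P['H'])
s3,c3=.5,np.sqrt(.75)
# scraper at seat, offset: out of board, up the slope (mm)
def seat(out=0,up=0): return Rt@tf(np.array([[s3,0,c3],[0,1,0],[-c3,0,s3]]),np.array([-31.5,0,76.6])+out*np.array([c3,0,s3])+up*np.array([-s3,0,c3]))
def g1(t,sg,g=20): t=np.radians(t); return tool([np.sin(t),0,-np.cos(t)],[0,sg,0],[0,0,g])
def g2(sg,x=-10): return tool([1,0,0],[0,0,sg],[x,0,12])
def slot(h,fl=1):  # scraper pose, blade down, shoulder h mm above block top; centred in slot
    return Hd@tf(np.array([[0,0,fl],[0,fl,0],[-1,0,0]]),[-1.5*fl,0,65+13+h])
def pose(T): return T[:3,3], Ro.from_matrix(T[:3,:3]).as_euler('xyz',degrees=True)
E
python3 - <<'E'
from plan import *
np.set_printoptions(precision=1,suppress=True)
up=lambda T,h:(lambda U:(U.__setitem__((2,3),U[2,3]+h),U)[1])(T.copy())
for t in (20,30):
  for sg in (1,-1):
    for T in (up(S@g1(t,sg),.1),S@g1(t,sg),seat(4,50)@g1(t,sg),seat(1,1)@g1(t,sg)): print(t,sg,robot.ik(*pose(T)))
for sg in (1,-1):
    for T in (seat(0,50)@g2(sg),seat()@g2(sg)): print('g2',sg,robot.ik(*pose(T)))
    for fl in (1,-1): print('slot',fl,sg,robot.ik(*pose(slot(70,fl)@g2(sg))),robot.ik(*pose(slot(0,fl)@g2(sg))))
E
```

```text
20 1 [ 13.5  26.7  13.7  96.9  -1.8 174.9]
20 1 [ 13.5  30.6   8.2  87.4  -1.8 174.9]
20 1 None
20 1 None
20 -1 [13.5 26.7 13.7 96.9 -1.8 -5.1]
20 -1 [13.5 30.6  8.2 87.4 -1.8 -5.1]
20 -1 None
20 -1 None
30 1 [ 13.8  40.1  28.4 108.2  -2.5 175.6]
30 1 [ 13.8  44.   23.3  99.2  -2.5 175.6]
30 1 [-16.5 -36.5 -48.4  48.2   1.7 177. ]
30 1 [-16.7 -40.3 -55.3  45.1   1.8 176.8]
30 -1 [ 13.8  40.1  28.4 108.2  -2.5  -4.4]
30 -1 [13.8 44.  23.3 99.2 -2.5 -4.4]
30 -1 [-16.5 -36.5 -48.4  48.2   1.7  -3. ]
30 -1 [-16.7 -40.3 -55.3  45.1   1.8  -3.2]
g2 1 [-15.1  44.9  36.6 111.7  -1.  -91.7]
g2 1 [-15.2  40.7  26.1 105.5  -1.  -91.8]
slot 1 1 [-37.6   6.   -3.9  80.1   0.   52.1] [-37.6   7.9  -9.3  72.9   0.   52.1]
slot -1 1 [ -38.9    2.8   -7.3   79.9    0.  -129.2] [ -38.9    4.6  -12.7   72.6    0.  -129.2]
g2 -1 [-15.1  44.9  36.6 111.7  -1.   88.3]
g2 -1 [-15.2  40.7  26.1 105.5  -1.   88.2]
slot 1 -1 [ -37.6    6.    -3.9   80.1    0.  -127.9] [ -37.6    7.9   -9.3   72.9    0.  -127.9]
slot -1 -1 [-38.9   2.8  -7.3  79.9   0.   50.8] [-38.9   4.6 -12.7  72.6   0.   50.8]
```

Run:
```python
from plan import *
np.set_printoptions(precision=4,suppress=True)
G=lambda g:S@tool([.5,0,-c3],[0,-1,0],[2,0,g])
robot.set_gripper(.085)
robot.move_pose(*pose(G(110)))
p,r=pose(G(34)); robot.line_to(p,vel=.12)
hit=robot.line_to(pose(G(17))[0],vel=.03,guard=4)
o=robot.observe(); z=o['tool_pos'][2]; print('hit',hit,'g',17+(z-pose(G(17))[0][2])*1e3,o['ft_force'])
if hit: robot.line_to(np.array(o['tool_pos'])+[0,0,.0015],vel=.02)
robot.set_gripper(.05); robot.pause(.2)
o=robot.observe(); print(o['gripper_width'],o['gripper_force'],o['tool_pos'],o['tcp_rot'],o['ft_force'])
T=np.eye(4);T[:3,:3]=Ro.from_euler('xyz',o['tcp_rot'],degrees=True).as_matrix();T[:3,3]=o['tool_pos']
pickle.dump(np.linalg.inv(S)@T,open('K1.pkl','wb'))
robot.line_to(np.array(o['tool_pos'])+[0,0,.13],vel=.12); robot.pause(.2)
o=robot.observe(); print(o['gripper_width'],o['gripper_force'],o['time'])
a=robot.grab_frame("side")[200:384,150:400]; cv2.imwrite('pics/g1.png',cv2.resize(a,None,fx=2.5,fy=2.5))
```

```text
hit False g 17.027403108451534 [ 0.5183  0.6887 -0.788 ]
0.0625950950101992 67.16825366020203 [0.5345 0.2542 0.0643] [-179.998   -29.9371 -161.1291] [2.7139 0.8158 5.6963]
0.06278334639435428 66.61391615867615 8.8167
```

View pics/g1.png

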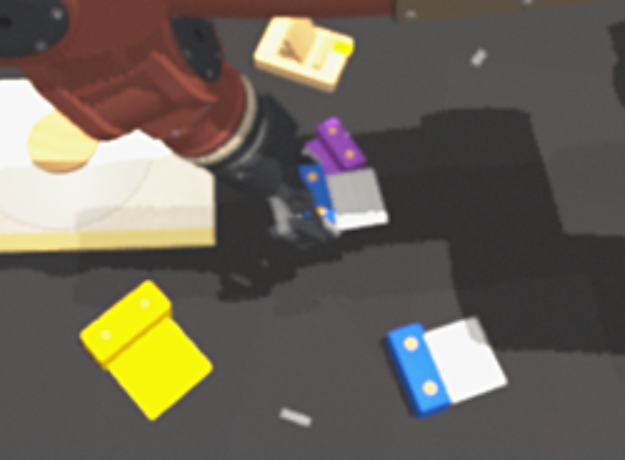

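The picture shows the scraper held level by its handle ends. The handle is at (315,190) and the blade at (357,200). Next I carry it to the rest.

Run:
```python
from plan import *
np.set_printoptions(precision=4,suppress=True)
K=pickle.load(open('K1.pkl','rb'))
for u in (110,90,70,50):
    if robot.ik(*pose(seat(5,u)@K)) is not None: break
print('up',u)
m=seat(5,u)@K; p=m[:3,3]
R0=Ro.from_matrix((S@K)[:3,:3]); R1=Ro.from_matrix(m[:3,:3])
from scipy.spatial.transform import Slerp
mid=Slerp([0,1],Ro.concatenate([R0,R1]))(.5)
robot.move_pose([.5,.1,.28],mid.as_euler('xyz',degrees=True))
robot.move_pose(*pose(m))
robot.line_to(pose(seat(5,20)@K)[0],vel=.12)
print(robot.line_to(pose(seat(5,1.5)@K)[0],vel=.04,guard=6))
o=robot.observe(); print(o['tool_pos']-pose(seat(5,1.5)@K)[0],o['ft_force'],o['gripper_width'],o['time'])
for n in('side','scene'): cv2.imwrite(f'pics/s1_{n}.png',robot.grab_frame(n))
a=cv2.imread('pics/s1_side.png')[150:290,190:330]; b=cv2.imread('pics/s1_scene.png')[140:280,200:340]
cv2.imwrite('pics/s1.png',cv2.resize(np.hstack([a,b]),(800,400),interpolation=cv2.INTER_CUBIC))
```

```text
up 110
False
[ 0. -0.  0.] [ 0.3979 -0.2934 -1.9138] 0.06279324321816925 12.2083
```

View pics/s1.png

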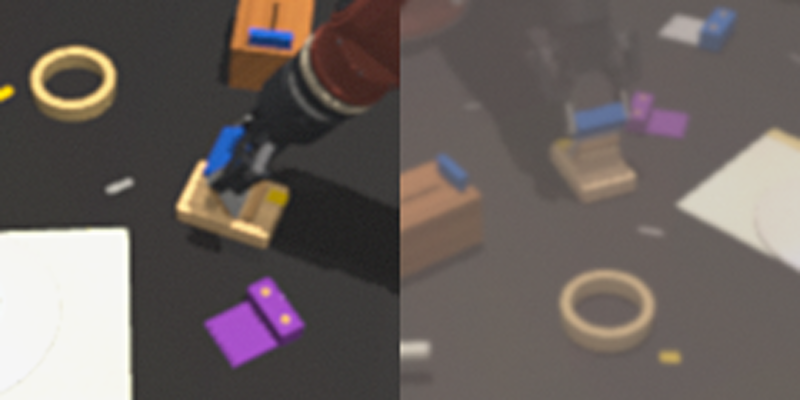

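The scraper stands above the rest, blade between board and lip and handle above the board, at crop (228,150). I move it onto the board and let go.

Run:
```python
from plan import *
np.set_printoptions(precision=4,suppress=True)
K=pickle.load(open('K1.pkl','rb'))
print(robot.line_to(pose(seat(.5,1.5)@K)[0],vel=.03,guard=5))
o=robot.observe(); print((o['tool_pos']-pose(seat(.5,1.5)@K)[0])*1e3,o['ft_force'])
print(robot.line_to(np.array(o['tool_pos'])+(seat(0,-3)-seat(0,0))[:3,3],vel=.03,guard=5))
o=robot.observe(); print((o['tool_pos']-pose(seat(.5,1.5)@K)[0])*1e3,o['ft_force'])
robot.set_gripper(.085); robot.pause(.5)
T=seat(.5,1.5)@K; o=robot.observe(); print(o['gripper_width'],o['time'])
robot.line_to(np.array(o['tool_pos'])-.10*T[:3,2],vel=.1)
# look from above: closing-along-z orientation, tool vertical
sg=-1; G=seat()@g2(sg); p=G[:3,3]
C={}
v=G.copy(); v[2,3]+=.14
robot.move_pose(np.array([.54,-.02,.30]),Ro.from_matrix(slot(0,-1)[:3,:3]@g2(sg)[:3,:3]).as_euler('xyz',degrees=True)); robot.pause(.2)
C=cam('wrist'); pickle.dump(C,open('C2.pkl','wb')); im=robot.grab_frame('wrist'); cv2.imwrite('pics/s2_wrist.png',im)
c=proj(C,seat()[:3,3])[0]; print(c,robot.observe()['time'])
a=cv2.resize(cv2.imread('pics/s2_wrist.png'),(533,400)); b=robot.grab_frame('side')[150:290,190:280]; b=cv2.resize(b,(257,400),interpolation=cv2.INTER_CUBIC)
cv2.imwrite('pics/s2.png',np.hstack([a,b]))
```

```text
True
[-0.0138  0.1025  0.774 ] [-1.9094  1.1334  3.5608]
False
[-0.6479  0.2283 -0.4458] [-6.2519  2.1967  8.2495]
0.08496114876516635 13.6333Traceback (most recent call last):
  File "<stdin>", line 10, in <module>
plant.IKError: the arm cannot follow that straight line within its joint ranges
```

Run:
```python
from plan import *
np.set_printoptions(precision=4,suppress=True)
K=pickle.load(open('K1.pkl','rb')); T=seat()@K; o=robot.observe(); p=np.array(o['tool_pos'])
for d,u in ((.06,.0),(.05,.02),(.04,.04),(.03,.06),(.0,.09)):
    try: robot.line_to(p-d*T[:3,2]+[0,0,u],vel=.1); print('ret',d,u); break
    except robot.IKError: pass
try: robot.line_to(np.array(robot.observe()['tool_pos'])+[0,0,.08],vel=.12)
except robot.IKError: print('no up')
sg=-1
robot.move_pose(np.array([.54,-.02,.30]),Ro.from_matrix(slot(0,-1)[:3,:3]@g2(sg)[:3,:3]).as_euler('xyz',degrees=True)); robot.pause(.2)
C=cam('wrist'); pickle.dump(C,open('C2.pkl','wb')); im=robot.grab_frame('wrist'); cv2.imwrite('pics/s2_wrist.png',im)
print(proj(C,seat()[:3,3])[0],robot.observe()['time'])
a=cv2.resize(im,(533,400)); b=robot.grab_frame('side')[150:290,190:280]; b=cv2.resize(b,(257,400),interpolation=cv2.INTER_CUBIC)
cv2.imwrite('pics/s2.png',np.hstack([a,b]))
```

```text
ret 0.04 0.04
[285.5883 182.1669] 16.8333
```

View pics/s2.png

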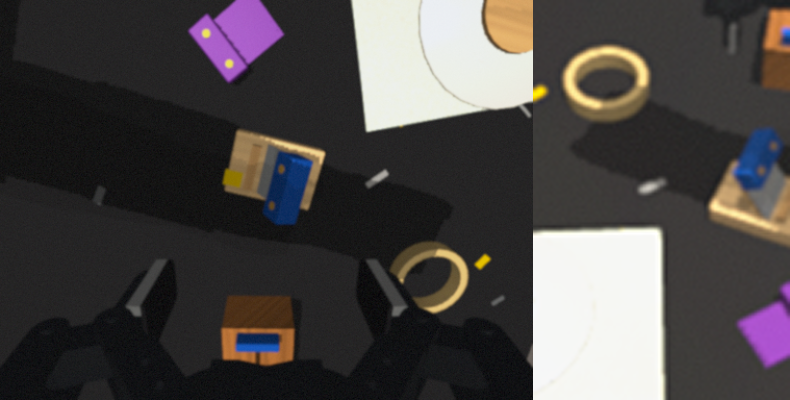

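The scraper leans in the rest, let go, with its handle at wrist crop (288,188) above the board. I refine its actual pose from the blue mask, then grasp across its thickness.

Run:
```python
from plan import *
from scipy.optimize import minimize
np.set_printoptions(precision=4,suppress=True)
C=pickle.load(open('C2.pkl','rb')); im=cv2.imread('pics/s2_wrist.png').astype(int)
c=proj(C,seat()[:3,3])[0].astype(int)
m=((im[...,0]>im[...,2]*1.8+10)&(im[...,0]>im[...,1]*1.3)).astype(np.uint8); w=np.zeros_like(m); w[c[1]-60:c[1]+60,c[0]-60:c[0]+60]=1; m*=w
m=cv2.morphologyEx(m,cv2.MORPH_CLOSE,np.ones((7,7)))
V=np.array([(x,y,z) for x in(-13,13) for y in(-32,32) for z in(0,24)])/1e3
def pz(q): # q: dy mm, rot about board normal deg, up mm, tilt deg (about y)
    T=seat(0,q[2])@tf(Ro.from_euler('zy',[q[1],q[3]],degrees=True).as_matrix(),[0,q[0],0]); return T
def sil(q,k=8):
    T=pz(q); u=proj(C,V@T[:3,:3].T+T[:3,3]); h=cv2.convexHull(((u-c+60+.5)*k).astype(np.float32)).astype(np.int32)
    s=np.zeros((120*k,120*k),np.uint8); cv2.fillConvexPoly(s,h,1); return cv2.resize(s.astype(np.float32),(120,120),interpolation=cv2.INTER_AREA)
M=m[c[1]-60:c[1]+60,c[0]-60:c[0]+60].astype(np.float32)
f=lambda q:np.abs(sil(q)-M).sum()/M.sum()
print(M.sum(),f([0]*4))
for fix in (0,1):
    g=(lambda q:f([*q,0])) if not fix else f
    n=3+fix; r=minimize(g,[0]*n,method='Nelder-Mead',options=dict(initial_simplex=np.vstack([np.zeros(n),np.eye(n)*3]))); print(r.x,r.fun)
    if not fix: q=[*r.x,0]
pickle.dump(pz(q),open('Q.pkl','wb'))
```

```text
2185.0 0.12112414
[ 0.4144  2.0327 -2.5519] 0.099048912525177
[ 0.8274  1.6161  0.589  15.1122] 0.05341104045510292
```

The tilt in that fit is physically doubtful, so I combine several views.

Run:
```python
from plan import *
from scipy.optimize import minimize
np.set_printoptions(precision=3,suppress=True)
rot=robot.observe()['tcp_rot']
L=[('side',cam('side'),robot.grab_frame('side')),('wrist',pickle.load(open('C2.pkl','rb')),cv2.imread('pics/s2_wrist.png'))]
for p in ((.54,-.06,.22),(.62,-.05,.24)):
    try: robot.move_pose(p,rot); robot.pause(.2); L.append(('wrist',cam('wrist'),robot.grab_frame('wrist')))
    except robot.IKError: print('skip',p)
pickle.dump(L,open('L.pkl','wb'))
V=np.array([(x,y,z) for x in(-13,13) for y in(-32,32) for z in(0,24)])/1e3
W=70;k=8; D=[]
for n,C,im in L:
    c=proj(C,seat()[:3,3])[0].astype(int); a=np.zeros((2*W,2*W,3)); 
    im=cv2.copyMakeBorder(im,W,W,W,W,cv2.BORDER_CONSTANT).astype(int)[c[1]:c[1]+2*W,c[0]:c[0]+2*W]
    m=((im[...,0]>im[...,2]*1.8+10)&(im[...,0]>im[...,1]*1.3)).astype(np.uint8); m=cv2.morphologyEx(m,cv2.MORPH_CLOSE,np.ones((5,5)))
    _,lab,st,ce=cv2.connectedComponentsWithStats(m); j=1+np.argmin(np.linalg.norm(ce[1:]-W,axis=1)-st[1:,4]*.01); m=(lab==j).astype(np.float32)
    D.append((C,c,m)); print(n,c,st[j])
def pz(q): return seat(q[4],q[2])@tf(Ro.from_euler('zy',[q[1],q[3]],degrees=True).as_matrix(),[0,q[0],0])
def err(q,d):
    C,c,m=d;T=pz(q); u=proj(C,V@T[:3,:3].T+T[:3,3]); h=cv2.convexHull(((u-c+W+.5)*k).astype(np.float32)).astype(np.int32)
    s=np.zeros((2*W*k,2*W*k),np.uint8); cv2.fillConvexPoly(s,h,1); s=cv2.resize(s.astype(np.float32),(2*W,2*W),interpolation=cv2.INTER_AREA)
    return np.abs(s-m).sum()/m.sum()
print([round(float(err([0]*5,d)),3) for d in D])
for use in ([0,1,2,3],[1,2,3]):
    use=[i for i in use if i<len(D)]
    r=minimize(lambda q:sum(err(q,D[i]) for i in use),[0]*5,method='Nelder-Mead',options=dict(initial_simplex=np.vstack([np.zeros(5),np.eye(5)*4]),maxiter=600))
    print(use,r.x,[round(float(err(r.x,d)),3) for d in D])
pickle.dump(pz(r.x),open('Q.pkl','wb')); print(robot.observe()['time'])
```

```text
side [264 204] [ 67  61  16  21 222]
wrist [285 182] [  37   34   48   71 2090]
wrist [295 159] [  24   18   68  100 4182]
wrist [192 166] [  31   24   51   90 3277]
[0.246, 0.172, 0.158, 0.135]
[0, 1, 2, 3] [ 1.217 -2.864 -2.08  10.754 -1.068] [0.163, 0.12, 0.095, 0.111]
[1, 2, 3] [ 0.624  1.261 -1.554 10.157 -0.905] [0.211, 0.111, 0.085, 0.102]
18.3083
```

Physically the blade's edge sits on the base, so the pose is the seat plus a small lateral shift of about 0.6 mm. The mask tilt is within what the closing fingers align. I regrasp now.

Run:
```python
from plan import *
np.set_printoptions(precision=4,suppress=True)
A=lambda u:seat(0,u)@tf(np.eye(3),[0,.6,0])@g2(-1,-9)
robot.set_gripper(.06)
h=A(80)
robot.move_pose(*pose(h))
robot.line_to(pose(A(15))[0],vel=.12)
print('hit',robot.line_to(pose(A(0))[0],vel=.04,guard=5))
o=robot.observe(); print((o['tool_pos']-pose(A(0))[0])*1e3,o['ft_force'])
robot.set_gripper(.01); robot.pause(.2)
o=robot.observe(); print(o['gripper_width'],o['gripper_force'],o['ft_force'],o['time'])
robot.line_to(np.array(o['tool_pos'])+(seat(0,60)-seat())[:3,3],vel=.1)
Sl=slot(40,-1)@g2(-1,-9)
robot.move_pose(pose(Sl)[0]+[0,.0,.03],pose(Sl)[1])
robot.line_to(pose(slot(56,-1)@g2(-1,-9))[0],vel=.1); robot.pause(.3)
o=robot.observe(); print(o['gripper_width'],o['ft_force'],o['time'],o['tool_pos'])
C=cam('wrist'); im=robot.grab_frame('wrist'); cv2.imwrite('pics/s3.png',im); pickle.dump(C,open('C3.pkl','wb'))
print(proj(C,slot(56,-1)[:3,3]),proj(C,(slot(56,-1)@[.063,0,.0015,1])[:3]),proj(C,(Hd@[0,.0,.065,1])[:3]))
```

```text
hit False
[-0.1618  0.0402 -0.1501] [ 0.1385  0.6771 -0.2608]
0.022905750484039294 60.597869753837585 [-3.0938 -0.3387  5.6505] 21.425
0.022653369564177236 [ 0.4115 -0.2405 -1.5965] 23.7667 [ 0.5222 -0.2546  0.1972]
[[277.9209 261.8105]] [[269.328  213.7146]] [[268.9546 210.5039]]
```

Run:
```python
from plan import *
C=pickle.load(open('C3.pkl','rb')); im=cv2.imread('pics/s3.png'); k=4; x,y=220,150
cr=cv2.resize(im[y:y+140,x:x+100],None,fx=k,fy=k,interpolation=cv2.INTER_CUBIC); cr=cv2.convertScaleAbs(cr,alpha=1.5,beta=15); ov=cr.copy()
def line(T,pts,col):
    q=(proj(C,(np.array(pts)/1e3)@T[:3,:3].T+T[:3,3])-[x,y]+.5)*k-.5
    cv2.polylines(ov,[q.round().astype(np.int32)],True,col,1); print(q.round(1).tolist())
Sc=slot(56,-1)
line(Sc,[(63,-28,1.5),(63,28,1.5),(13,28,1.5),(13,-28,1.5)],(0,255,0))
line(Sc,[(-13,-32,0),(-13,32,0),(-13,32,24),(-13,-32,24)],(0,255,0))
line(Hd,[(-2.75,-29.25,65),(-2.75,29.25,65),(2.75,29.25,65),(2.75,-29.25,65)],(0,0,255))
line(Hd,[(-42.5,-56,65),(-42.5,56,65),(42.5,56,65),(42.5,-56,65)],(0,0,255))
cv2.imwrite('pics/s3v.png',np.hstack([cr,ov]))
```

```text
[[201.3, 99.5], [196.4, 400.4], [211.2, 572.6], [219.5, 201.3]]
[[249.3, 248.6], [233.7, 729.6], [39.3, 729.7], [22.1, 248.6]]
[[180.1, 390.5], [183.6, 83.2], [215.9, 83.3], [209.8, 390.5]]
[[-27.7, 513.8], [-57.7, -75.4], [460.7, -74.6], [412.9, 513.0]]
```

View pics/s3v.png

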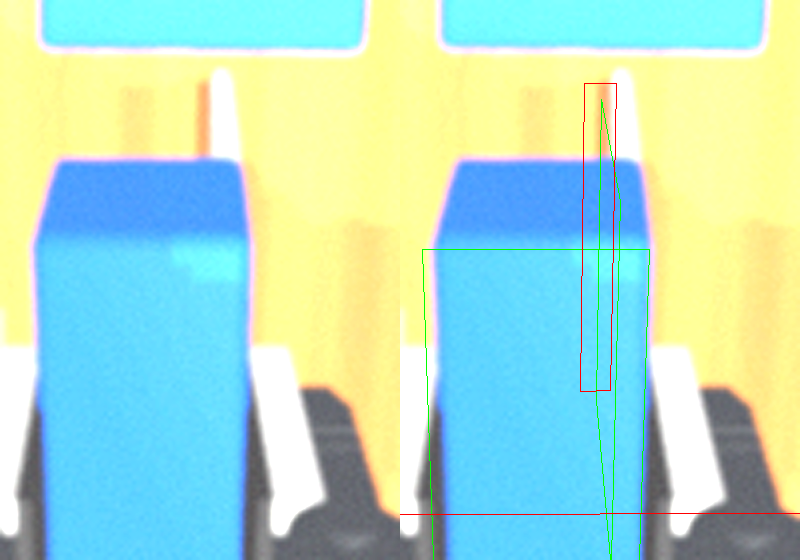

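The picture shows the held handle at crop (36-250, 243), the blade's corner (white) at about (222,72) and the visible part of the slot at about (203,120). The blade is a few mm right of the slot and slightly rotated in the hand. I read edge profiles numerically.

Run:
```python
from plan import *
im=cv2.imread('pics/s3.png').astype(int)
print('cols 264..286, B-R and mean')
for r in range(164,193,2): print(r,'m',im[r,264:287].mean(1).astype(int).tolist()); 
for r in (172,180,186): print(r,'b-r',(im[r,264:287,0]-im[r,264:287,2]).tolist())
b=(im[...,0]-im[...,2])
for r in (188,192,196,200,204,207,210,214,220,240,260,300): 
    c=np.where(b[r,215:300]>60)[0]; print('row',r,c.min()+215 if len(c) else None,c.max()+215 if len(c) else None)
for c in (240,255,270): print('col',c,[(r,im[r,c].tolist()) for r in list(range(184,214,2))+list(range(318,345,3))])
C=pickle.load(open('C3.pkl','rb'));T=slot(56,-1)
for p in [(13,-32,0),(13,-32,24),(-13,-32,0),(-13,-32,24),(63,-28,0.7),(63,-28,2.3),(13,-28,0),(13,-28,3),(-13,32,0),(-13,32,24)]: print(p,proj(C,(T@[*(np.array(p)/1e3),1])[:3]).round(1))
```

```text
cols 264..286, B-R and mean
164 m [183, 182, 179, 179, 177, 179, 179, 176, 177, 177, 176, 176, 178, 179, 179, 176, 176, 174, 170, 167, 169, 171, 175]
166 m [179, 180, 179, 174, 176, 175, 174, 176, 173, 170, 171, 171, 174, 176, 173, 174, 171, 168, 165, 163, 164, 165, 170]
168 m [181, 178, 178, 175, 176, 171, 167, 164, 170, 181, 182, 186, 186, 183, 177, 175, 172, 168, 165, 163, 165, 168, 172]
170 m [173, 170, 169, 167, 163, 155, 145, 141, 158, 179, 188, 188, 190, 189, 183, 176, 173, 169, 165, 166, 164, 168, 172]
172 m [162, 169, 169, 168, 162, 139, 120, 117, 146, 173, 186, 189, 190, 192, 184, 175, 171, 169, 166, 163, 164, 167, 169]
174 m [163, 166, 167, 170, 162, 137, 118, 119, 142, 170, 185, 187, 188, 190, 186, 176, 170, 168, 166, 165, 167, 169, 173]
176 m [163, 167, 171, 169, 160, 137, 119, 118, 141, 170, 185, 189, 188, 188, 190, 178, 172, 168, 164, 164, 164, 170, 173]
178 m [163, 167, 166, 168, 154, 139, 114, 119, 140, 170, 186, 190, 191, 187, 188, 179, 171, 168, 165, 164, 166, 170, 175]
180 m [164, 165, 170, 166, 155, 131, 118, 118, 145, 173, 186, 192, 191, 193, 195, 182, 172, 166,
[... 2639 characters left out ...]
, 42]), (198, [187, 97, 41]), (200, [187, 99, 43]), (202, [186, 99, 39]), (204, [189, 101, 48]), (206, [183, 96, 38]), (208, [220, 116, 49]), (210, [240, 132, 49]), (212, [250, 151, 64]), (318, [238, 131, 48]), (321, [237, 130, 51]), (324, [127, 108, 103]), (327, [109, 105, 109]), (330, [104, 104, 106]), (333, [106, 105, 106]), (336, [106, 105, 108]), (339, [107, 105, 108]), (342, [107, 106, 109])]
(13, -32, 0) [[277.6 192.5]]
(13, -32, 24) [[229.9 192.5]]
(-13, -32, 0) [[281.9 211.8]]
(-13, -32, 24) [[225.2 211.8]]
(63, -28, 0.7) [[271.2 174.5]]
(63, -28, 2.3) [[268.7 174.5]]
(13, -28, 0) [[277.5 199.9]]
(13, -28, 3) [[271.5 199.9]]
(-13, 32, 0) [[278.1 332. ]]
(-13, 32, 24) [[229.5 332. ]]
```

Run:
```python
from plan import *
np.set_printoptions(precision=2,suppress=True)
C=pickle.load(open('C3.pkl','rb'));T0=slot(56,-1)
X=np.array([(-13,-32,24),(-13,-32,0),(13,-32,24),(13,-32,0),(63,-28,1.5),(-13,32,24),(-13,32,0)],float)
U=np.array([(228.3,208.3),(282.8,208.3),(233,189.5),(279.8,189.5),(275,168),(231.3,323),(280,323)])
def res(q,w=True):
    T=T0@tf(Ro.from_rotvec(np.radians(q[3:])).as_matrix(),q[:3]); u=proj(C,X/1e3@T[:3,:3].T+T[:3,3]); return u-U
for use in (range(7),range(5),[0,1,2,3,5,6]):
    use=list(use); r=least_squares(lambda q:np.r_[res(q)[use].ravel(),q[3:]*.1,q[:3]*.02],np.zeros(6)); print('xyz(mm scraper) rot(deg)',r.x); print(res(r.x).tolist() and res(r.x).round(1).tolist())
```

```text
xyz(mm scraper) rot(deg) [ 4.68 -0.45 -1.26 -0.27  1.82 -2.28]
[[-0.7, 0.3], [0.0, 0.7], [0.5, -1.1], [0.3, -0.9], [-0.6, 0.9], [1.2, -0.4], [-0.8, 0.5]]
xyz(mm scraper) rot(deg) [ 5.97 -0.15 -1.74 -1.08  1.93 -2.37]
[[-0.3, 0.6], [-0.2, 0.4], [0.8, -0.7], [0.2, -1.1], [-0.4, 0.8], [3.2, -1.2], [0.8, -0.8]]
xyz(mm scraper) rot(deg) [ 5.94  0.29 -1.11 -0.09  0.89 -1.14]
[[0.0, -0.1], [0.1, 0.1], [0.2, -0.3], [-0.5, -0.2], [-2.4, 3.1], [1.1, 0.0], [-1.0, 0.4]]
```

The scraper sits about 5 mm lower in the hand than assumed and is turned about 2.3° in its own plane. I correct for both in the tool pose and measure blade against slot again.

```bash
cat >> plan.py <<'E'
Kb=np.linalg.inv(tf(Ro.from_euler('z',-2.3,degrees=True).as_matrix(),[5,-.4,0]))@g2(-1,-9)  # tool in actual scraper frame
E
python3 - <<'E'
from plan import *
o=robot.observe(); robot.line_to(np.array(o['tool_pos'])+[0,0,.012],vel=.06)
T=slot(57,-1)@Kb; robot.move_pose(*pose(T)); robot.pause(.3)
C=cam('wrist'); img=robot.grab_frame('wrist'); cv2.imwrite('pics/s4.png',img); pickle.dump(C,open('C4.pkl','wb'))
im=img.astype(int); print(robot.observe()['time'],robot.observe()['ft_force'])
for r in range(162,194,2): print(r,'m',im[r,262:286].mean(1).astype(int).tolist())
for r in (170,174,178,182,186): print(r,'b-r',(im[r,262:286,0]-im[r,262:286,2]).tolist())
for p in [(63,-28,0.7),(63,-28,2.3),(13,-32,0),(13,-32,24),(-13,-32,0)]: print(p,proj(C,(slot(57,-1)@[*(np.array(p)/1e3),1])[:3]).round(1))
for p in [(-2.75,29.25,65),(2.75,29.25,65),(-2.75,15,65),(2.75,15,65),(-25,39,65),(25,39,65),(-25,39,85),(25,39,85)]: print('H',p,proj(C,(Hd@[*(np.array(p)/1e3),1])[:3]).round(1))
print('cheek',[(r,im[r,255].tolist()) for r in range(145,170,2)])
b=im[...,0]-im[...,2]
for r in (148,152,156,160): c=np.where(b[r,200:340]>20)[0]; print('cheek cols',r,(c.min()+200,c.max()+200) if len(c) else None)
E
```

```text
24.775 [ 0.79449823  0.49869729 -1.36540724]
162 m [170, 170, 169, 166, 166, 173, 170, 168, 169, 170, 170, 169, 171, 172, 172, 172, 171, 172, 168, 168, 160, 161, 164, 165]
164 m [165, 162, 157, 157, 162, 163, 158, 149, 138, 135, 138, 149, 162, 167, 172, 171, 170, 170, 167, 165, 160, 161, 165, 167]
166 m [165, 164, 161, 165, 168, 167, 160, 133, 116, 114, 121, 141, 160, 169, 173, 172, 173, 170, 167, 165, 162, 162, 163, 166]
168 m [166, 159, 161, 164, 168, 168, 158, 136, 114, 115, 131, 160, 178, 185, 185, 183, 177, 169, 169, 165, 162, 161, 160, 167]
170 m [163, 160, 160, 165, 168, 165, 154, 128, 116, 118, 143, 168, 182, 184, 183, 185, 177, 173, 167, 165, 162, 162, 162, 169]
172 m [165, 161, 163, 167, 168, 164, 154, 132, 115, 115, 140, 171, 180, 183, 184, 185, 179, 171, 166, 165, 162, 163, 165, 168]
174 m [165, 161, 160, 165, 167, 165, 153, 129, 112, 118, 142, 169, 183, 186, 185, 182, 174, 161, 157, 159, 158, 161, 163, 167]
176 m [160, 163, 162, 168, 170, 162, 151, 131, 114, 121, 144, 168, 182, 184, 184, 182, 174, 160, 152, 152, 152, 150, 155, 161]
178 m [164, 163, 163, 165, 167, 164, 15
[... 1863 characters left out ...]
64. ]]
H (2.75, 29.25, 65) [[273.5 164. ]]
H (-2.75, 15, 65) [[265.3 183.5]]
H (2.75, 15, 65) [[273.1 183.5]]
H (-25, 39, 65) [[233.  150.2]]
H (25, 39, 65) [[306.4 150.2]]
H (-25, 39, 85) [[230.8 157.3]]
H (25, 39, 85) [[311.5 157.4]]
cheek [(145, [252, 161, 69]), (147, [252, 157, 66]), (149, [252, 159, 66]), (151, [252, 158, 71]), (153, [252, 156, 69]), (155, [245, 142, 74]), (157, [157, 142, 189]), (159, [84, 148, 224]), (161, [82, 148, 223]), (163, [84, 149, 224]), (165, [83, 149, 223]), (167, [84, 147, 223]), (169, [82, 146, 224])]
cheek cols 148 (np.int64(230), np.int64(310))
cheek cols 152 (np.int64(231), np.int64(310))
cheek cols 156 (np.int64(233), np.int64(308))
cheek cols 160 None
```

Run:
```python
from plan import *
C=pickle.load(open('C.pkl','rb'))['holder']; im=cv2.imread('pics/w_holder.png').astype(int)
for r in (262,268,274,280,286,292,298): print(r,im[r,249:266].mean(1).astype(int).tolist())
for y in(-29.25,0,29.25):print([proj(C,(Hd@[x,y/1e3,.065,1])[:3]).round(1).tolist() for x in(-.00275,.00275)], [proj(C,(Hd@[x,y/1e3,.009,1])[:3]).round(1).tolist() for x in(-.00275,.00275)])
b=im[...,0]-im[...,2]
for r in (246,250,254,312,316,320,324): c=np.where(b[r,215:300]>20)[0]; print('cheek',r,(c.min()+215,c.max()+215) if len(c) else None)
g=im.mean(2)
for r in (250,270,290): print('blk',r,[int(x) for x in g[r,214:226]],[int(x) for x in g[r,288:300]])
for v in ((-25,39,85),(25,39,85),(-42.5,0,65),(42.5,0,65)): print(v,proj(C,(Hd@[*(np.array(v)/1e3),1])[:3]).round(1))
C4=pickle.load(open('C4.pkl','rb')); print('cam pos',-C4['R'].T@C4['t'],Hd[:3,3])
im4=cv2.imread('pics/s4.png').astype(int)
for r in (164,165,166,167): print(r,im4[r,260:280].tolist())
```

```text
262 [170, 175, 178, 179, 166, 149, 139, 135, 130, 126, 146, 167, 172, 175, 170, 168, 164]
268 [171, 176, 180, 179, 167, 147, 137, 137, 129, 127, 148, 168, 174, 172, 171, 167, 165]
274 [180, 184, 188, 187, 177, 146, 112, 102, 102, 116, 155, 177, 182, 181, 178, 173, 172]
280 [181, 184, 187, 186, 174, 141, 96, 82, 88, 112, 158, 178, 181, 181, 178, 175, 173]
286 [179, 184, 188, 184, 172, 134, 100, 84, 88, 116, 160, 177, 183, 180, 176, 173, 173]
292 [181, 183, 187, 187, 173, 136, 93, 83, 93, 129, 162, 181, 183, 181, 176, 173, 173]
298 [179, 183, 185, 186, 171, 138, 110, 99, 107, 134, 165, 179, 181, 177, 177, 176, 176]
[[[254.7, 299.8]], [[259.3, 299.8]]] [[[254.8, 273.5]], [[258.8, 273.5]]]
[[[254.6, 278.9]], [[259.3, 278.9]]] [[[254.7, 254.6]], [[258.8, 254.6]]]
[[[254.5, 256.7]], [[259.3, 256.7]]] [[[254.6, 234.7]], [[258.8, 234.7]]]
cheek 246 (np.int64(235), np.int64(279))
cheek 250 (np.int64(233), np.int64(280))
cheek 254 (np.int64(234), np.int64(279))
cheek 312 (np.int64(237), np.int64(276))
cheek 316 (np.int64(236), np.int64(276))
cheek 320 (np.int64(234), np.int64(278))
cheek 324 (
[... 1203 characters left out ...]
74, 246], [97, 177, 246], [97, 174, 245]]
166 [[88, 160, 237], [93, 167, 240], [92, 165, 238], [91, 164, 237], [90, 160, 235], [92, 165, 238], [95, 169, 240], [93, 167, 241], [89, 159, 233], [73, 129, 198], [66, 114, 170], [65, 111, 167], [71, 118, 176], [88, 137, 200], [105, 155, 220], [111, 165, 231], [107, 172, 240], [98, 175, 245], [97, 177, 245], [95, 172, 244]]
167 [[87, 162, 238], [95, 167, 241], [91, 165, 238], [85, 156, 234], [89, 161, 235], [94, 166, 238], [93, 168, 241], [93, 168, 242], [88, 159, 233], [75, 131, 201], [63, 111, 169], [67, 109, 164], [81, 122, 174], [113, 147, 194], [143, 166, 205], [149, 177, 219], [135, 179, 232], [112, 175, 240], [101, 175, 245], [95, 174, 244]]
```

The cheeks and block edges put the slot's centre at u≈269.3 in this view. The blade near its edge is at 272.3–277 and must come to about 267.5–272. That is part tilt (~1.8°) and part offset, so I correct both and measure again.

```bash
cat >> plan.py <<'E'
def KB(rz=-2.3,ry=1.8,t=(5,-1.4,-1.6)): return np.linalg.inv(tf(Ro.from_rotvec(np.radians([0,ry,rz])).as_matrix(),t))@g2(-1,-9)
E
cat > look.py <<'E'
from plan import *
def look(tag):
    C=cam('wrist'); img=robot.grab_frame('wrist'); cv2.imwrite(f'pics/{tag}.png',img); im=img.astype(float); o=robot.observe(); print(o['time'],o['ft_force'])
    b=im[...,0]-im[...,2]
    for r in (168,170,172,176,180,184): 
        s=b[r,258:292]; i=np.where(s>-46)[0]; j=np.where(s>-75)[0]
        if len(i): 
            a=i[0];z=j[-1]; print(r,'blade',round(258+a-(s[a]+46)/(s[a]-s[a-1]),1),round(258+z+(s[z]+75)/(s[z]-s[z+1]),1))
    for r in (148,152): c=np.where(b[r,200:340]>20)[0]; print('cheek',c.min()+199.5,c.max()+200.5)
    g=im.mean(2); print('slot end',[int(x) for x in g[158:174,270]],'blade rows',[int(b[r,266:276].max()) for r in range(160,176)])
    return C,img
E
python3 - <<'E'
from look import *
T=slot(57,-1)@KB(); robot.move_pose(*pose(T)); robot.pause(.3)
C,_=look('s5')
for p in [(59,-28,0),(59,-28,3),(63,-28,1.5)]: print(p,proj(C,(slot(57,-1)@[*(np.array(p)/1e3),1])[:3]).round(1))
for p in [(-2.75,29.25,65),(2.75,29.25,65),(-25,39,85),(25,39,85)]: print('H',p,proj(C,(Hd@[*(np.array(p)/1e3),1])[:3]).round(1))
E
```

```text
25.375 [ 0.37676139  0.00899571 -1.11130392]
168 blade 273.7 277.3
170 blade 272.9 277.8
172 blade 272.9 277.9
176 blade 272.9 278.3
180 blade 272.9 278.7
184 blade 272.9 279.1
cheek 235.5 315.5
cheek 235.5 315.5
slot end [162, 162, 162, 161, 158, 161, 159, 160, 163, 165, 162, 164, 163, 159, 162, 165] blade rows [-144, -142, -138, -138, -138, -132, -102, -51, -16, -2, -1, 1, 2, -1, 0, -1]
(59, -28, 0) [[277.9 169.2]]
(59, -28, 3) [[273.3 169.2]]
(63, -28, 1.5) [[275.4 167.5]]
H (-2.75, 29.25, 65) [[271.1 162.9]]
H (2.75, 29.25, 65) [[279.1 163. ]]
H (-25, 39, 85) [[236.1 155.8]]
H (25, 39, 85) [[317.  156.5]]
```

The blade now agrees with the model, and the holder is about 0.5 mm further to -X. I apply that and descend with a guard.

Run:
```python
from plan import *
np.set_printoptions(precision=2,suppress=True)
d=np.array([-.0005,-.0004,0]); K=KB()
tgt=lambda h:pose(slot(h,-1)@K)[0]+d
robot.line_to(tgt(54),vel=.04)
hit=robot.line_to(tgt(42),vel=.03,guard=5)
o=robot.observe(); h=(o['tool_pos'][2]-tgt(0)[2])*1e3; print(hit,'h',h,o['ft_force'],o['torque'],o['time'])
if not hit:
    hit=robot.line_to(tgt(1),vel=.04,guard=10)
    o=robot.observe(); h=(o['tool_pos'][2]-tgt(0)[2])*1e3; print(hit,'h',h,o['ft_force'],o['torque'],o['time'],o['gripper_width'])
```

```text
False h 41.83704683897402 [-0.73 -0.25 -1.3 ] [ 0.08 -0.03  0.06] 26.175
False h 1.3359943448808531 [-0.46 -0.68 -1.84] [ 0.   -0.02  0.  ] 27.35 0.022617695231209337
```

It slid in freely. I press it home gently, release and retreat.

Run:
```python
from plan import *
np.set_printoptions(precision=2,suppress=True)
d=np.array([-.0005,-.0004,0]); K=KB(); tgt=lambda h:pose(slot(h,-1)@K)[0]+d
hit=robot.line_to(tgt(-6),vel=.02,guard=10); robot.pause(.1)
o=robot.observe(); print(hit,'h',(o['tool_pos'][2]-tgt(0)[2])*1e3,o['ft_force'],o['torque'])
robot.set_gripper(.05); robot.pause(.3); o=robot.observe(); print(o['gripper_width'],o['ft_force'])
robot.line_to(np.array(o['tool_pos'])+[0,0,.12],vel=.12); robot.pause(.3); o=robot.observe(); print(o['time'],o['ft_force'])
C=cam('wrist'); im=robot.grab_frame('wrist'); cv2.imwrite('pics/s6.png',im); im=im.astype(int)
m=((im[...,0]>im[...,2]*1.8+10)&(im[...,0]>im[...,1]*1.3)).astype(np.uint8)
n,lab,st,ce=cv2.connectedComponentsWithStats(m)
for s,c in zip(st[1:],ce[1:]):
    if s[4]>100: print(s,c)
Hd2=Hd.copy(); Hd2[0,3]-=.0007
T=Hd2@np.linalg.inv(Hd)@slot(0,-1)
for p in [(-13,-32,0),(-13,-32,24),(-13,32,0),(-13,32,24)]: print(p,proj(C,(T@[*(np.array(p)/1e3),1])[:3]).round(1))
```

```text
True h -2.8910841275294197 [1.46 0.21 5.45] [-0.19 -0.2   0.09]
0.04999131881337986 [ 0.51 -0.08 -0.22]
29.8833 [-0.4  -0.96 -0.74]
[244 122  62  16 939] [274.02 129.61]
[ 243  144   57   95 2628] [263.3  190.71]
(-13, -32, 0) [[275.9 148.8]]
(-13, -32, 24) [[245.5 148.6]]
(-13, 32, 0) [[274.2 222.1]]
(-13, 32, 24) [[246.3 221.8]]
```

Run:
```python
from plan import *
im=cv2.imread('pics/s6.png').astype(int)
m=((im[...,0]>im[...,2]*1.8+10)&(im[...,0]>im[...,1]*1.3))
for r in range(142,240,6): c=np.where(m[r,235:310])[0]; print(r,(c.min()+235,c.max()+235) if len(c) else None)
print([(r,im[r,258].tolist()) for r in list(range(136,156,2))+list(range(212,236,2))])
C=cam('wrist')
H2=Hd.copy(); H2[0,3]-=.0007; T=H2@np.linalg.inv(Hd)@slot(0,-1)
f=lambda T,p:proj(C,(T@[*(np.array(p)/1e3),1])[:3])[0].round(1).tolist()
print('shoulder',f(T,(13,-32,0)),f(T,(13,-32,24))); 
for s in((25,-39,85),(25,-51,85),(25,39,85),(25,51,85),(-25,39,85)): print(s,f(H2,s))
# predicted handle-top rows for heights h (scraper above home)
for h in (0,2,4,8): print(h,f(T,(-13-h,-32,12)),f(T,(-13-h,32,12)),f(T,(-13-h,0,0)),f(T,(-13-h,0,24)))
```

```text
142 None
148 (np.int64(248), np.int64(274))
154 (np.int64(247), np.int64(275))
160 (np.int64(247), np.int64(275))
166 (np.int64(247), np.int64(274))
172 (np.int64(247), np.int64(274))
178 (np.int64(247), np.int64(274))
184 (np.int64(248), np.int64(274))
190 (np.int64(248), np.int64(274))
196 (np.int64(248), np.int64(274))
202 (np.int64(248), np.int64(274))
208 (np.int64(249), np.int64(273))
214 (np.int64(249), np.int64(273))
220 (np.int64(247), np.int64(296))
226 (np.int64(245), np.int64(297))
232 (np.int64(296), np.int64(297))
238 (np.int64(257), np.int64(298))
[(136, [250, 145, 68]), (138, [185, 144, 188]), (140, [88, 153, 229]), (142, [125, 131, 183]), (144, [171, 96, 62]), (146, [176, 91, 38]), (148, [194, 101, 43]), (150, [231, 127, 54]), (152, [240, 135, 57]), (154, [240, 137, 59]), (212, [239, 136, 58]), (214, [239, 135, 57]), (216, [239, 135, 58]), (218, [239, 134, 57]), (220, [230, 124, 52]), (222, [187, 99, 41]), (224, [210, 108, 47]), (226, [255, 158, 54]), (228, [255, 213, 80]), (230, [255, 219, 80]), (232, [255, 217, 80]), (234, [255, 214, 76])]
shoulder [274.8, 142.2] [247.2, 142.0]
(25, -39, 85) [300.3, 226.5]
(25, -51, 85) [299.6, 238.4]
(25, 39, 85) [305.2, 138.7]
(25, 51, 85) [306.0, 123.5]
(-25, 39, 85) [242.6, 138.2]
0 [260.6, 148.6] [260.1, 221.8] [274.9, 187.0] [245.8, 186.7]
2 [260.5, 149.1] [260.1, 222.9] [275.0, 187.8] [245.7, 187.5]
4 [260.5, 149.7] [260.1, 223.9] [275.1, 188.6] [245.5, 188.3]
8 [260.4, 150.8] [260.0, 226.1] [275.2, 190.3] [245.2, 190.0]
```

The handle's top edges are at rows 148.5 and 221 (predicted for home: 148.6 and 221.8), and the shoulder is at row 142, so it is home and level.

```bash
python3 -c "
from plant import robot
print(robot.job_done())"
```

```text
the job is handed in; nothing more can be done
None
```

I leaned the scraper in the rest and let go of it, took hold of it again across its thickness, slid it home in the block's slot, released it and handed the job in at about 30 s of the 62 allowed; the last wrist image shows it fully seated and level, and no result came back from the judging.

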